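# Clamp a diesel injector in the holding fixture

## Robot

A 6-joint arm with a two-finger parallel gripper is mounted at the origin on the work surface. World frame = base frame: x ahead of the robot, y to its left, z up, the work surface at z = 0. Lengths are in mm, angles in rad, forces in N, time in s.
With the tool pointing down it reaches from about 400 to 825 mm from the base axis. Payload 7 kg.
Tool frame: the origin (TCP) lies at the very end of the fingers, on their centre line; the grasp point (between the pads) lies 19 mm behind it; z points along the fingers, y is the direction in which the jaws open and shut (so a half turn about z gives the same grasp; the last joint's range is limited). The gripper opens to 88 mm and grips with 3 to 60 N. Pads are 19 mm wide; open, the fingers measure 130 mm over their backs; the gripper's body (78 mm by 193 mm) begins 47 mm behind the grasp point.
Start: joints at [-1.018, 0.359, 0.012, 0, -1.224, -0.288], TCP at [176.632, -651.457, 204.961] pointing down, gripper open.
Joint ranges: [-3.07, 3.07], [-1.43, 2.12], [-1.02, 1.25], [-3.03, 1.67], [-3.05, -0], [-3.03, 3.03]. Speed limits (rad/s): [2.39, 2.39, 3.01, 3.14, 3.14, 3.14].

## Interface

Orientations are given as a unit quaternion [x, y, z, w].
In Python, from plant import bot gives the robot as it stands. Calls block until the motion is done:
- bot.move_ptp(position, orientation): joint-space move of the TCP to a pose.
- bot.line_to(position, velocity=150, ori=None): straight line of the TCP; ori=None keeps the orientation; velocity is the mean speed in mm/s.
- bot.move_joints(angles): joint-space move.
- bot.move_gripper(opening, force=None): finger opening in mm; force is the grip in N (None keeps the last); returns when the fingers have stopped.
- bot.pause(seconds).
- bot.solve_ik(position, orientation): joint angles nearest the present ones, or None.
- bot.read_state(): the state.
- bot.camera(name): name is "scene" or "top" or "wrist"; returns the picture (384x512x3 uint8, red, green, blue); there is no depth.
- bot.get_calibration(name): a dict with "fx", "fy", "cx", "cy" (pixels), "view" (4x4, takes a point from world to camera coordinates); the wrist camera has in their place "T_tool_cam" (4x4, takes a point from camera to tool coordinates, whose origin is the TCP and whose axes are the flange's). Camera axes: x right, y up, looking along -z (the intrinsics and any distortion apply to the point x, -y, -z); pixel columns grow to the right and rows downward; lengths in mm; the calibration is good to about 2 mm. A picture is of the moment at which its call begins: read the wrist's pose just before it. get_calibration takes no time and is no camera call.
A pose or a line that the arm cannot do raises bot.Unreachable and nothing moves.
- bot.close_job(): hands the job in, once; it reports no verdict.
The state is a dict: "t": time; "joint_pos": joint angles; "qvel": joint speeds; "tau": joint torques, N m; "tcp_pos": TCP position; "eef_rot": TCP orientation; "contact_force": force on the tool from outside, world axes, zero at the start; "moment": the same for the moment, N m; "width": finger opening in mm.
Only numpy, scipy, OpenCV 4.12 (cv2) and the standard library are available. Lean on these libraries where they do the work, as an engineer would, in place of code of your own. Each camera call takes 0.05 s, during which the arm holds its last target. There are 200 camera calls.

## Task

Take the diesel injector out of the black plastic rest and set it down (do not drop it) in the two V-blocks of the holding fixture, with the middle of its body midway between the blocks, so that its nozzle can be inspected. Then swing the sprung clamp arm over and press it down until the hook snaps over it and holds it shut on the injector, and let go. Leave the other things on the bench where they are.

Things in the scene. Friction and masses are not known exactly. Their poses are not given: they have to be found in the camera images.
- fixture: Holding fixture, fixed: grey base plate 205 x 130 x 12 mm. Origin: centre of its underside; y along the V trough, x from the hook side to the clamp arm's hinge side. Two aluminium V-blocks (90 degree V) at y = -38 and 38 mm, each 16 mm thick (60 mm clear between), 54 mm wide, top at z = 66 mm. A 26 mm bar lying in both Vs has its axis along y at x = 0, z = 62 mm.
- hook (a point): Nose of the C-shaped steel spring hook that stands at the +y edge of the shut arm, at fixture x = -68 mm (12 mm wide along x, thumb tab 18 mm, top at z = 118 mm). This point: underside of the nose, 138 mm from the arm's hinge. The arm's edge, pressed down, pushes the sloped nose aside, and the hook snaps over the arm by itself.
- clamp_arm (a joint): Clamp arm's angle (rad): 0 level, shut; grows as its free end rises, to 1.8 at the open stop, leaning 0.23 beyond upright, away from the V-blocks. A spring lifts it: pushing the grip takes 2 to 5 N on the way and 7 to 10 N at the end. From 0.15 down it pushes the hook aside; pressed to 0 or below it is caught and stays near 0.01; not caught, it springs open. Lower stop: -0.03.
- clamp_hinge (a point): Centre of the clamp arm's hinge pin, which lies along the fixture's y, at fixture x = 70, z = 90 mm; at joint value 0 the arm points from here along the fixture's -x. Two cheeks hold the pin: fixture x = 50 to 90 mm, y within 25 mm, up to z = 102 mm.
- clamp_grip (a point): Middle of the outer face (upper when shut) of the arm's black plastic grip, 181 mm from the hinge pin and 8 mm outward of the arm's mid plane. The grip is 26 mm wide, 16 mm thick, from 150 to 212 mm from the pin; nearer the hinge the arm is a steel bar 25 mm wide, 10 mm thick. x axis: along the arm from free end to hinge; z axis: square out of this face.
- clamp_pad: Black rubber pressure pad, 22 mm across, on a sprung stem under the clamp arm, 70 mm from the hinge pin. Origin: centre of its pressing face, 19 mm below the arm's mid plane when free. It gives by up to 12 mm (1.5 N per mm) and bears on the injector with about 6 N when the arm is caught by the hook.
- injector: Diesel injector, loose steel bar, 0.36 to 0.59 kg. Origin: on its axis, middle of the plain body (26 mm diameter, y -55 to 55 mm); y along the axis to the nozzle, z up at the start. Dark head 32 mm diameter, y -55 to -87, plug socket to -100; fuel stub 17 mm thick, up to z = 34 at y = -66; nut 22 mm diameter, y 55 to 87; nozzle 9 mm, to y = 107. Centre of mass at y = -11 mm.
- nozzle_tip (a point): Tip of the injector's nozzle, on its axis.
- rest: Black plastic rest, fixed, in which the injector lies at the start: base 70 mm (x) x 120 mm (y) x 8 mm, two V-notched cheeks at y = -44 and 44 mm, 10 mm thick, 60 mm wide, 60 mm high. Origin: centre of its underside. The injector's axis lies along its y at z = 50 mm.
- glass: Bystander: glass measuring cylinder, 36 mm diameter, 196 mm high, on a white foot 64 mm across. Origin: centre of its underside.
- can: Bystander: closed blue metal can, 66 mm diameter, 190 mm high. Origin: centre of its underside.
- spanner: Bystander: steel spanner 190 mm long lying flat, 8 mm thick. Origin: its middle, on the bench; x along it.
- dish: Bystander: round steel parts dish, 110 mm across, 28 mm high. Origin: centre of its underside.

How it is judged (in metres and radians):
On the way, in this order (a step that is already met when the one before it is completed fails the run):
1. the injector lies let go in both V-blocks, its middle within 12 mm of midway, with the clamp arm still up (x of injector in the frame of fixture between -0.004 and 0.004 m and y of injector in the frame of fixture between -0.012 and 0.012 m and z of injector in the frame of fixture between 0.058 and 0.066 m and angle between the y axis of injector and the y axis of fixture, either way round below 0.07 rad and value of joint clamp_arm above 1 rad and contact force between the fingers and injector below 0.1 N), for 0.2 s.
2. the clamp arm is down under the hook and its pad bears on the injector (value of joint clamp_arm below 0.03 rad and contact force between clamp_pad and injector above 1.5 N), for 0.2 s.
At the end, for the whole second after the job is handed in: The clamp arm stays shut by itself under the hook (below 0.03 rad), its pad bears on the injector with over 1.5 N, and the injector lies still in both V-blocks: axis within 4 mm and 0.07 rad of the V's, middle of its body within 12 mm of midway (all of step 2 and x of injector in the frame of fixture between -0.004 and 0.004 m and y of injector in the frame of fixture between -0.012 and 0.012 m and z of injector in the frame of fixture between 0.058 and 0.066 m and angle between the y axis of injector and the y axis of fixture, either way round below 0.07 rad and linear speed of injector below 0.02 m/s and velocity of joint clamp_arm between -0.05 and 0.05 rad/s); the robot touches nothing.
It fails at once if the injector is dropped: it moves faster than 0.5 m/s while the fingers do not hold it (linear speed of injector above 0.5 m/s and contact force between the fingers and injector below 0.1 N).
It fails at once if a bystander (measuring glass, can, spanner, dish) is moved by more than 30 mm or the glass or can is tipped over (distance of any of glass, can, spanner, dish from where it was at the start of the episode above 0.03 m or angle between any of glass, can's own z axis and vertical above 0.4 rad).
It also fails if it takes over 61 s, if anything falls off the work surface, if the arm or the gripper's body presses on something with over 40 N, if the wrist force passes 120 N, or if a joint passes its speed limit or range.

## Working session

There is one attempt and no reset: what is moved stays moved. The work goes in short steps, each a Python script; the robot and the scene stay as the last script left them, time stands still between calls to the robot, and variables do not carry over. Pictures are saved under pics/ and viewed, about 8 in all and at most 12, crops included, and the job is handed in when it is done.

```bash
ls; mkdir -p pics
python3 - <<'E'
from plant import bot
import cv2,numpy as np
for n in ("scene","top"):
    im=bot.camera(n); np.save(f"pics/{n}0.npy",im); cv2.imwrite(f"pics/{n}0.png",cv2.resize(im[:,:,::-1],(800,600),interpolation=cv2.INTER_CUBIC))
    print(n,bot.get_calibration(n))
print(bot.get_calibration("wrist")); print(bot.read_state())
E
```

```text
pics
scene {'fx': 364.25433756463855, 'fy': 364.25433756463855, 'cx': 255.52485365957884, 'cy': 195.30828278596482, 'view': array([[-6.78831156e-01,  7.34016501e-01,  2.01999201e-02,
         3.92566858e+02],
       [-4.48354086e-01, -4.36117688e-01,  7.80243536e-01,
         1.96228293e+02],
       [ 5.81521173e-01,  5.20596905e-01,  6.25149573e-01,
        -1.29581963e+03],
       [ 0.00000000e+00,  0.00000000e+00,  0.00000000e+00,
         1.00000000e+00]])}
top {'fx': 396.43785306315954, 'fy': 396.43785306315954, 'cx': 257.9197130694533, 'cy': 193.4298845822533, 'view': array([[ 9.30764026e-02, -9.95650636e-01,  4.07365123e-03,
        -4.39186013e+01],
       [ 9.75604758e-01,  9.20179568e-02,  1.99318972e-01,
        -6.10243482e+02],
       [-1.98826910e-01, -1.45776193e-02,  9.79926198e-01,
        -1.03337872e+03],
       [ 0.00000000e+00,  0.00000000e+00,  0.00000000e+00,
         1.00000000e+00]])}
{'fx': 280.6803433336525, 'fy': 280.6803433336525, 'cx': 254.21704575955602, 'cy': 191.2537297699283, 'T_tool_cam': array([[ 3.35635693e-05,  9.67390062e-01,  2.53291269e-01,
  
[... 250 characters left out ...]
0,
         1.00000000e+00]])}
{'t': 0.1, 'joint_pos': array([-1.01785244e+00,  3.59294360e-01,  1.11477474e-02, -3.18716593e-04,
       -1.22406615e+00, -2.88117236e-01]), 'qvel': array([-0.00104017, -0.00216483,  0.00092253,  0.00100635, -0.0002371 ,
        0.00051741]), 'tau': array([-8.33801441e-04, -5.84163952e+01,  2.93750775e+01,  7.01546386e+00,
        1.02236177e-02, -6.33154968e-05]), 'tcp_pos': array([ 176.54326432, -651.0259094 ,  204.12687704]), 'eef_rot': array([-1.31972905e-01,  9.91253060e-01,  7.07683983e-04, -1.52345508e-04]), 'contact_force': array([0.1408926 , 0.27122878, 0.26599211]), 'moment': array([ 0.03777549, -0.02236973, -0.03122847]), 'width': 87.93675745136237}
```

View pics/scene0.png

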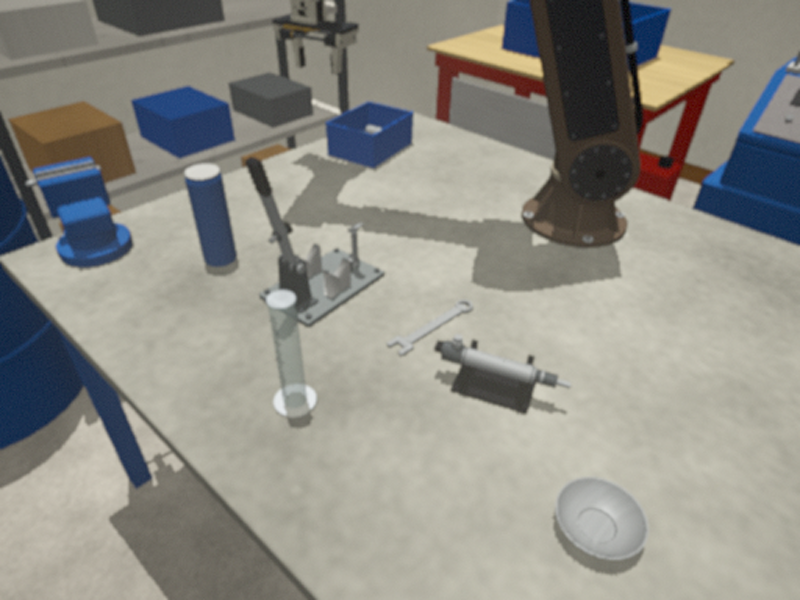

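View pics/top0.png

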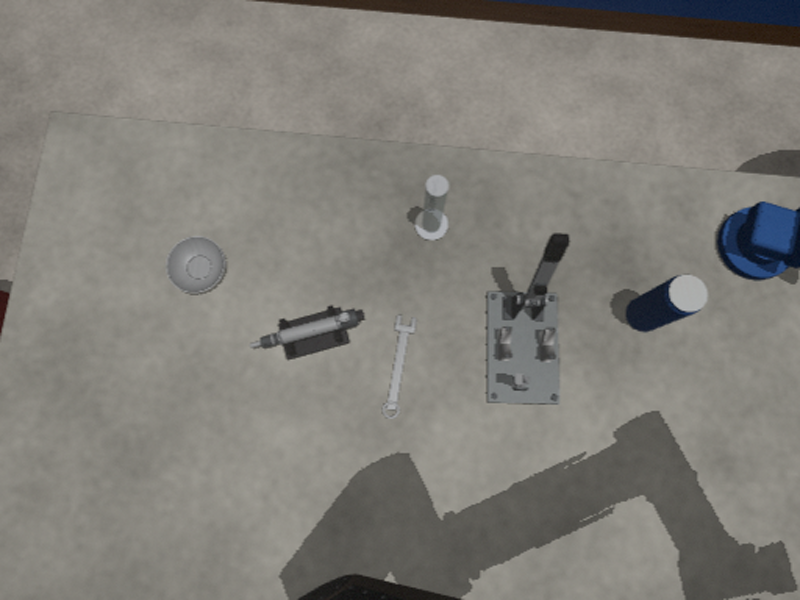

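The top view (800x600 scale) shows:
- **Injector:** nozzle tip at (253,345), plug at (363,315).
- **Fixture plate:** corners near (487,291), (559,293), (559,403) and (487,403).
- **Clamp arm:** hinge on the far side, arm up, hook near (515,381).
- **Bystanders:** glass foot (432,224), can base about (645,318), spanner about (398,365), dish (197,265).

The scene view agrees.

```bash
cat > h.py <<'E'
import numpy as np,cv2
from scipy.spatial.transform import Rotation as R
from plant import bot
def cast(n,px,z,pose=None):
    """pixels (native) -> world points on plane z"""
    c=bot.get_calibration(n); px=np.atleast_2d(px).astype(float)
    d=np.c_[(px[:,0]-c["cx"])/c["fx"],-(px[:,1]-c["cy"])/c["fy"],-np.ones(len(px))]
    if n=="wrist":
        T=c["T_tool_cam"]; p,q=pose; M=R.from_quat(q).as_matrix()
        o=M@T[:3,3]+p; d=d@(M@T[:3,:3]).T
    else:
        V=np.linalg.inv(c["view"]); o=V[:3,3]; d=d@V[:3,:3].T
    return o+d*((z-o[2])/d[:,2])[:,None]
def wcam(name):
    s=bot.read_state(); pose=(s["tcp_pos"],s["eef_rot"]); im=bot.camera("wrist")
    np.savez(f"pics/{name}.npz",im=im,p=pose[0],q=pose[1])
    cv2.imwrite(f"pics/{name}.png",cv2.resize(im[:,:,::-1],(800,600),interpolation=cv2.INTER_CUBIC))
    return im,pose
E
python3 - <<'E'
from h import *
np.set_printoptions(precision=1,suppress=True)
k=.64
for nm,p,z in [("inj nozzle,plug",[(253,345),(363,315)],50),("fix corners",[(487,291),(559,293),(559,403),(487,403)],12),("glass foot",[(432,224)],5),("glass top",[(437,185)],196),("can top",[(688,294)],190),("spanner",[(405,322),(390,410)],4),("dish",[(197,265)],14),("grip end",[(557,240)],290)]:
    print(nm,cast("top",np.array(p)*k,z).tolist() if 0 else cast("top",np.array(p)*k,z))
E
```

```text
inj nozzle,plug [[512.7 269.2  50. ]
 [584.3  82.2  50. ]]
fix corners [[ 657.6 -139.3   12. ]
 [ 666.3 -272.7   12. ]
 [ 464.5 -281.4   12. ]
 [ 452.5 -152.9   12. ]]
glass foot [[780.2 -26.8   5. ]]
glass top [[781.1 -25.2 196. ]]
can top [[ 640.5 -430.9  190. ]]
spanner [[586.5   7.    4. ]
 [424.2  19.    4. ]]
dish [[655.8 403.4  14. ]]
grip end [[ 675.8 -199.6  290. ]]
```

```bash
cat >> h.py <<'E'
def ori(lean_yaw,th,sgn=1):
    """tool leaning by th towards world heading lean_yaw; jaws horizontal, square to it"""
    l=np.array([np.cos(lean_yaw),np.sin(lean_yaw),0]); z=-(np.cos(th)*np.array([0,0,1])+np.sin(th)*l)
    y=sgn*np.array([-l[1],l[0],0]); return R.from_matrix(np.c_[np.cross(y,z),y,z]).as_quat()
E
python3 - <<'E'
from h import *
np.set_printoptions(precision=2,suppress=True)
fy=.06+np.pi/2; iy=.366+np.pi/2
for th in (.65,.73):
  for s in (1,-1):
    for h in (0,120):
      print(th,s,h,"pick",bot.solve_ik([548,176,50+h],ori(iy,th,s)),"place",bot.solve_ik([560,-211,62+h],ori(fy+np.pi,th,s)),
       "place noflip+y",bot.solve_ik([560,-211,62+h],ori(fy,th,s)),"pick headside",bot.solve_ik([548,176,50+h],ori(iy+np.pi,th,s)))
# push poses
for x in (700,450):
  for yw in (0,np.pi/2,np.pi,-np.pi/2): print(x,yw,bot.solve_ik([x,-205,270 if x>600 else 98],ori(yw,0)))
E
```

```text
0.65 1 0 pick [ 0.97  0.49 -0.62  0.64 -0.98 -1.11] place [-0.44  0.62  0.14 -0.56 -1.46 -2.46] place noflip+y [ 0.25  0.38 -0.83  1.   -0.79 -1.06] pick headside [ 0.16  0.52 -0.06 -0.68 -1.23 -2.62]
0.65 1 120 pick [ 0.99  0.35 -0.49  0.55 -1.21 -0.95] place [-0.44  0.51  0.24 -0.56 -1.64 -2.58] place noflip+y [ 0.31  0.23 -0.68  0.77 -1.01 -0.79] pick headside [ 0.16  0.38  0.02 -0.64 -1.41 -2.77]
0.65 -1 0 pick [ 0.97  0.49 -0.62  0.64 -0.98  2.03] place [-0.44  0.62  0.14 -0.56 -1.46  0.68] place noflip+y [ 0.25  0.38 -0.83  1.   -0.79  2.08] pick headside [ 0.16  0.52 -0.06 -0.68 -1.23  0.52]
0.65 -1 120 pick [ 0.99  0.35 -0.49  0.55 -1.21  2.19] place [-0.44  0.51  0.24 -0.56 -1.64  0.56] place noflip+y [ 0.31  0.23 -0.68  0.77 -1.01  2.35] pick headside [ 0.16  0.38  0.02 -0.64 -1.41  0.37]
0.73 1 0 pick [ 1.    0.52 -0.62  0.68 -1.03 -1.17] place [-0.48  0.67  0.18 -0.61 -1.53 -2.44] place noflip+y [ 0.27  0.41 -0.86  1.07 -0.84 -1.16] pick headside [ 0.11  0.55 -0.03 -0.73 -1.3  -2.56]
0.73 1 120 pick [ 1.01  0.38 -0.5   0.6  -1.24 -1.01] place [-0.48  0.55  0.28 -0.61 -1.7
[... 207 characters left out ...]
71] place noflip+y [ 0.27  0.41 -0.86  1.07 -0.84  1.98] pick headside [ 0.11  0.55 -0.03 -0.73 -1.3   0.58]
0.73 -1 120 pick [ 1.01  0.38 -0.5   0.6  -1.24  2.14] place [-0.48  0.55  0.28 -0.61 -1.7   0.59] place noflip+y [ 0.34  0.25 -0.72  0.84 -1.03  2.26] pick headside [ 0.11  0.41  0.05 -0.71 -1.46  0.43]
700 0 [-0.02  0.42  0.25  0.   -1.4  -1.55]
700 1.5707963267948966 [-0.02  0.42  0.25  0.   -1.4   0.02]
700 3.141592653589793 [-0.02  0.42  0.25  0.   -1.4   1.59]
700 -1.5707963267948966 None
450 0 [-0.03  0.16 -0.53  0.   -0.88 -1.54]
450 1.5707963267948966 [-0.03  0.16 -0.53  0.   -0.88  0.03]
450 3.141592653589793 [-0.03  0.16 -0.53  0.   -0.88  1.6 ]
450 -1.5707963267948966 None
```

Run:
```python
from h import *
np.set_printoptions(precision=2,suppress=True)
bot.move_ptp([560,-265,350],ori(np.pi/2+.06,0)); bot.pause(.3); wcam("w_fix")
iy=.366+np.pi/2; d=np.array([np.cos(iy),np.sin(iy)])
bot.move_ptp([*(np.array([548,176])-45*d),280],ori(iy,0)); bot.pause(.3); wcam("w_inj")
s=bot.read_state(); print(s["t"],s["joint_pos"],s["tcp_pos"])
```

```text
4.325 [ 0.57  0.16 -0.08  0.   -1.33 -0.2 ] [564.25 133.44 280.03]
```

View pics/w_fix.png

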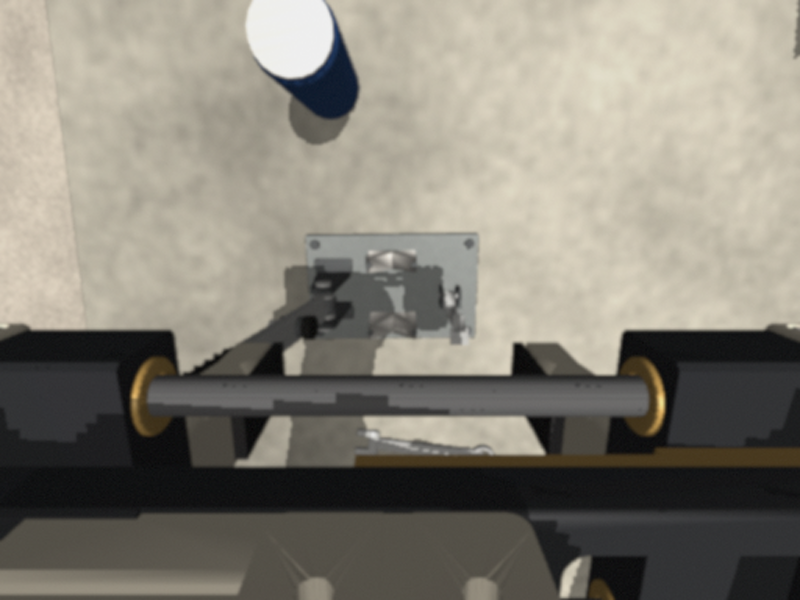

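View pics/w_inj.png

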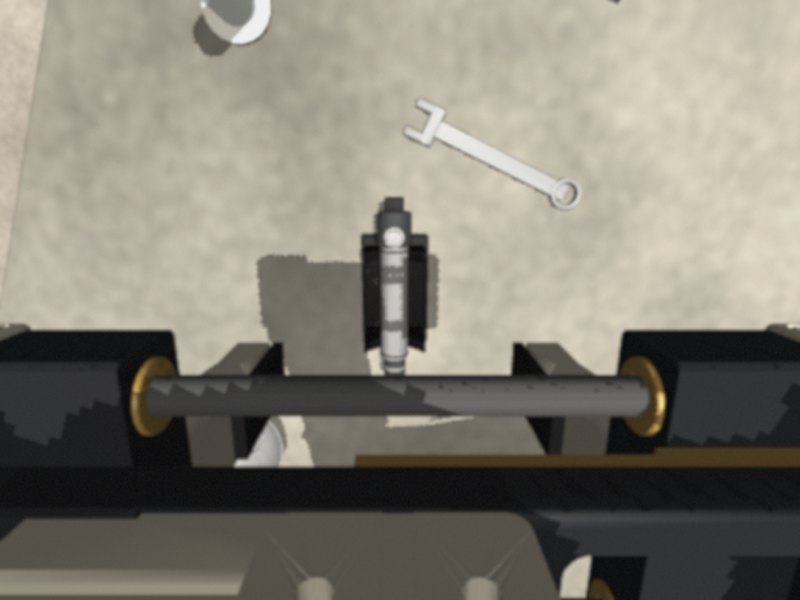

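The wrist views show the fixture plate's top edge from (305,233) to (478,233), with V-blocks at about (391,260) and (391,323). The injector axis runs down column ~394, from plug end at row 198 to nut at row ~370. The gripper body is wide along the jaws. I'll zoom in on both.

Run:
```python
import numpy as np,cv2
a=np.load("pics/w_fix.npz")["im"][140:225,180:320]; b=np.load("pics/w_inj.npz")["im"][120:245,220:290]
A=cv2.resize(a,None,fx=4,fy=4,interpolation=cv2.INTER_CUBIC); B=cv2.resize(b,None,fx=3.4,fy=4,interpolation=cv2.INTER_CUBIC)
o=np.zeros((500,800,3),np.uint8); o[:340,:560]=A; o[:,562:800]=B
cv2.imwrite("pics/z1.png",o[:,:,::-1])
g=np.load("pics/w_inj.npz")["im"].mean(2)
print("axis profile rows120-245",g[120:245,249:256].mean(1).astype(int).tolist())
for r in (150,165,190,205,215): print(r,g[r,228:276].astype(int).tolist())
```

```text
axis profile rows120-245 [187, 188, 189, 191, 186, 160, 108, 70, 68, 70, 70, 68, 65, 62, 59, 63, 77, 90, 94, 94, 94, 95, 94, 94, 103, 137, 177, 194, 198, 216, 226, 226, 224, 221, 217, 211, 198, 177, 169, 178, 165, 141, 157, 184, 193, 193, 194, 194, 191, 178, 151, 123, 113, 113, 116, 126, 130, 121, 113, 112, 121, 147, 178, 191, 194, 194, 195, 195, 194, 193, 193, 194, 194, 195, 194, 194, 193, 193, 193, 194, 194, 194, 194, 191, 177, 149, 123, 112, 112, 112, 116, 132, 162, 186, 193, 193, 193, 193, 193, 193, 193, 193, 192, 192, 191, 191, 186, 165, 142, 150, 149, 116, 90, 87, 98, 130, 159, 153, 115, 77, 50, 39, 44, 55, 68]
150 [180, 176, 160, 123, 87, 76, 77, 77, 77, 77, 68, 53, 43, 42, 51, 60, 77, 120, 171, 204, 213, 223, 228, 230, 230, 229, 224, 217, 210, 197, 156, 104, 72, 64, 61, 65, 77, 77, 75, 79, 83, 83, 83, 85, 102, 136, 170, 189]
165 [185, 174, 142, 97, 59, 35, 27, 27, 29, 26, 27, 29, 29, 28, 38, 68, 99, 127, 148, 165, 176, 184, 191, 197, 197, 200, 196, 185, 168, 152, 126, 105, 82, 50, 27, 19, 19, 16, 18, 19, 18, 18, 23, 25, 37, 66, 93, 109]
190 [111, 110, 106, 90, 58, 31, 28, 30, 30, 30, 30, 30, 29, 29, 33, 51, 80, 115, 146, 168, 180, 188, 193, 196, 198, 199, 196, 183, 163, 141, 110, 87, 68, 46, 33, 30, 30, 29, 28, 31, 30, 29, 28, 28, 42, 73, 101, 110]
205 [114, 114, 111, 97, 69, 38, 26, 27, 27, 27, 27, 27, 31, 32, 34, 45, 69, 90, 106, 124, 144, 159, 160, 155, 152, 144, 138, 137, 135, 119, 98, 84, 67, 46, 31, 26, 27, 26, 27, 26, 28, 27, 27, 28, 47, 83, 109, 116]
215 [115, 114, 112, 103, 79, 44, 17, 9, 9, 13, 12, 9, 12, 12, 19, 49, 91, 127, 151, 168, 181, 190, 195, 196, 195, 195, 195, 187, 167, 133, 105, 91, 74, 44, 17, 13, 13, 12, 14, 14, 11, 13, 17, 42, 90, 149, 191, 204]
```

View pics/z1.png

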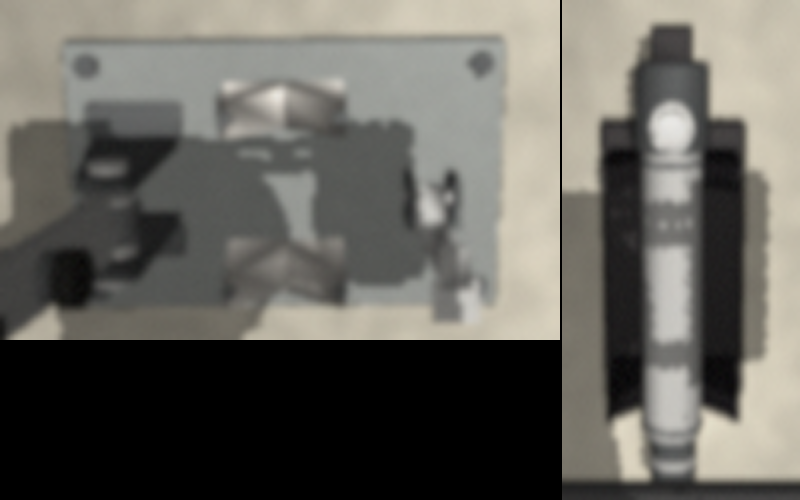

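Run:
```python
from h import *
np.set_printoptions(precision=2,suppress=True)
f=np.load("pics/w_fix.npz"); P=(f["p"],f["q"]); o=np.array([180,140])
def c(px,z): return cast("wrist",np.array(px)/4+o-.375,z,P)
pl=c([(64,39),(502,38),(64,304),(497,304)],12); print("plate",pl[:,:2], "sizes",np.linalg.norm(pl[0]-pl[1]),np.linalg.norm(pl[2]-pl[3]),np.linalg.norm(pl[0]-pl[2]))
print("centre",pl.mean(0))
ho=c([(86,66),(480,63)],12); print("screws",ho[:,:2])
v=c([(282.5,85),(286,300)],66); print("block outer tops",v[:,:2],v.mean(0), "len",np.linalg.norm(v[0]-v[1]))
d=v[1]-v[0]; print("yaw blocks",-np.arctan2(d[0],d[1]), "yaw plate x",[np.arctan2(*(a-b)[[1,0]]) for a,b in((pl[0],pl[1]),(pl[2],pl[3]),(ho[0],ho[1]))])
f=np.load("pics/w_inj.npz"); Q=(f["p"],f["q"])
# axis columns: midpoints of half-level edges per row
g=f["im"].astype(float).mean(2); pts=[]
for r in range(164,224,4):
    row=g[r]; 
    L=next(i for i in range(240,250) if row[i]>=60); Rr=next(i for i in range(264,254,-1) if row[i]>=60)
    l=L-(row[L]-60)/(row[L]-row[L-1]); rr=Rr+(row[Rr]-60)/(row[Rr]-row[Rr+1]); pts.append(((l+rr)/2,r,rr-l))
pts=np.array(pts); print(pts[::4])
ax=cast("wrist",pts[:,:2],50,Q); print("width mm",[np.linalg.norm(np.diff(cast("wrist",[(p[0]-p[2]/2,p[1]),(p[0]+p[2]/2,p[1])],50,Q),axis=0)) for p in pts[::5]])
vx=cv2.fitLine(ax[:,:2].astype(np.float32),cv2.DIST_HUBER,0,.01,.01).ravel(); print("line",vx,"inj yaw",-np.arctan2(*(vx[:2]*np.sign(vx[1]))))
u=vx[:2]*np.sign(vx[1]); p0=vx[2:]
for nm,r,z,y in(("plug end",125.6,58,-100),("head start",135.6,62,-87),("head/body",158.5,64,-55),("body/nut",227.5,61,55),("stub",151.5,84,-66)):
    q=cast("wrist",[(252.3,r)],z,Q)[0,:2]; s=(q-p0)@u; print(nm,"-> middle",p0+u*(s-y))
```

```text
plate [[ 666.99 -271.09]
 [ 466.67 -283.4 ]
 [ 666.18 -142.45]
 [ 455.55 -154.89]] sizes 200.69296900564757 210.99447057331733 128.63452338652937
centre [ 563.85 -212.96   12.  ]
screws [[ 656.79 -259.29]
 [ 475.59 -271.4 ]]
block outer tops [[ 565.62 -263.97]
 [ 558.86 -169.97]] [ 562.24 -216.97   66.  ] len 94.24219050807731
yaw blocks 0.07182356541924287 yaw plate x [np.float64(0.06141414976123716), np.float64(0.058971657674041146), np.float64(0.06674585626842269)]
[[251.88 164.    18.36]
 [251.88 180.    17.22]
 [251.97 196.    16.8 ]
 [251.72 212.    16.7 ]]
width mm [np.float64(26.987196348127952), np.float64(26.259577849496146), np.float64(25.49348742208119)]
line [  0.36  -0.93 552.71 171.82] inj yaw 0.36567158
plug end -> middle [551.86 174.03]
head start -> middle [551.7  174.44]
head/body -> middle [551.82 174.14]
body/nut -> middle [553.41 169.97]
stub -> middle [552.24 173.03]
```

Injector middle is (552,173.5), yaw 0.366, measured width 26 mm. Four features agree to about 1.5 mm, and body/nut to about 4 mm. Fixture centre is (562.7,-213), yaw 0.063, with plate size about right. The clamp arm and hook block a vertical gripper. So I'll lean the tool 39° towards the nozzle and lay the injector in with its nozzle towards fixture -y.

```bash
cat >> h.py <<'E'
TH=.68; G=12.; A=11.      # lean, grasp y on injector, TCP beyond axis
IY=.366+np.pi/2; IM=np.array([552,173.5,50.]); FY=.063+np.pi/2; FC=np.array([562.7,-213,0.])
H=lambda a:np.array([np.cos(a),np.sin(a),0])
OP,OF=ori(IY,TH),ori(FY+np.pi,TH)
zax=lambda o:R.from_quat(o).as_matrix()[:,2]
PICK=IM+G*H(IY)+A*zax(OP)
PLACE=FC+[0,0,62]-G*H(FY)+A*zax(OF)
E
python3 - <<'E'
from h import *
np.set_printoptions(precision=2,suppress=True)
FX=H(.063)
for nm,p,o in(("pick hi",PICK-130*zax(OP),OP),("pick",PICK,OP),("lift",PICK+[0,0,200],OP),("wp",PLACE+[0,0,190]-70*FX,OF),("above",PLACE+[0,0,190],OF),("place",PLACE,OF)): print(nm,p,bot.solve_ik(p,o))
bot.move_ptp(PICK-130*zax(OP),OP); bot.line_to(PICK,150); bot.pause(.2)
s=bot.read_state(); print("at",s["tcp_pos"]-PICK,s["contact_force"])
bot.move_gripper(20,50); bot.pause(.2); s=bot.read_state(); print(s["width"],s["contact_force"],s["t"])
bot.line_to(PICK+[0,0,40],60); bot.line_to(PICK+[0,0,200],200); bot.pause(.2)
s=bot.read_state(); print(s["width"],s["contact_force"],s["moment"],s["t"]); wcam("w_held")
im=bot.camera("scene"); a=im[150:300,200:400]; b=cv2.imread("pics/w_held.png")
cv2.imwrite("pics/z2.png",np.hstack([cv2.resize(a,(400,300))[:,:,::-1],cv2.resize(b,(400,300))]))
E
```

```text
pick hi [520.93 254.58 142.53] [ 1.11  0.44 -0.42  0.51 -1.25 -1.04]
pick [550.18 178.25  41.45] [ 0.98  0.52 -0.62  0.67 -0.99 -1.14]
lift [550.18 178.25 241.45] [ 1.    0.3  -0.4   0.55 -1.35 -0.89]
wp [ 493.16 -222.48  243.45] [-0.51  0.42  0.21 -0.57 -1.75 -2.56]
above [ 563.02 -218.07  243.45] [-0.46  0.49  0.34 -0.59 -1.77 -2.63]
place [ 563.02 -218.07   53.45] [-0.46  0.66  0.17 -0.58 -1.48 -2.44]
at [0.2  0.92 0.52] [ 0.39 -0.35  0.38]
20.535066101832967 [ 4.67 -0.69  0.19] 7.775
20.043906497813637 [-0.11 -0.54  0.78] [1.91 0.87 0.01] 9.7417
```

View pics/z2.png

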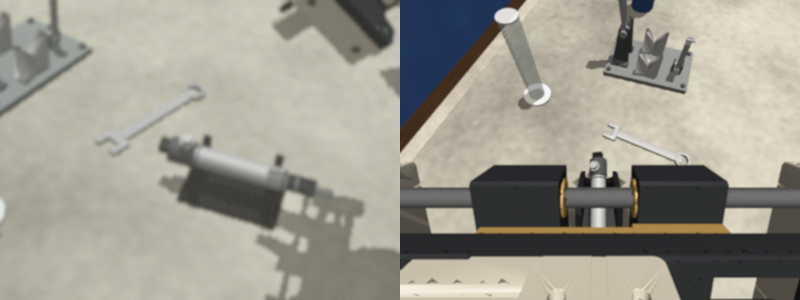

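The grasp missed: the jaws closed to 20 mm and the injector is still in its rest, apparently unmoved (head at about (290,224) in the native scene image, as before). It was too near the fingertips, so I'll retry with it deeper between the pads.

```bash
sed -i 's/^TH=.*/TH=.70; G=12.; A=14./' h.py
python3 - <<'E'
from h import *
np.set_printoptions(precision=2,suppress=True)
bot.move_gripper(86); 
bot.move_ptp(PICK-110*zax(OP),OP)
wcam("w_re")
for A2 in (14,17.):
    p=PICK+(A2-14)*zax(OP)
    bot.line_to(p,120); bot.pause(.15)
    s=bot.read_state(); print(A2,"at",s["tcp_pos"]-p,s["contact_force"])
    bot.move_gripper(20,50); bot.pause(.15); s=bot.read_state(); print(s["width"],s["tcp_pos"]-p,s["contact_force"],s["t"])
    if s["width"]>24: break
    bot.move_gripper(86)
E
python3 - <<'E'
import numpy as np,cv2
a=np.load("pics/w_re.npz")["im"]; cv2.imwrite("pics/w_re.png",cv2.resize(a,(640,480))[:,:,::-1])
E
```

```text
14 at [0.19 0.82 0.46] [-0.25 -0.57  0.62]
22.640999433831844 [0.33 0.23 0.27] [ 2.82 -0.49  1.58] 14.1
17.0 at [ 0.02 -0.04 -0.03] [-0.21  0.55 -0.45]
23.406516205418985 [0.32 0.25 0.19] [ 3.58 -0.59  0.55] 16.825
```

View pics/w_re.png

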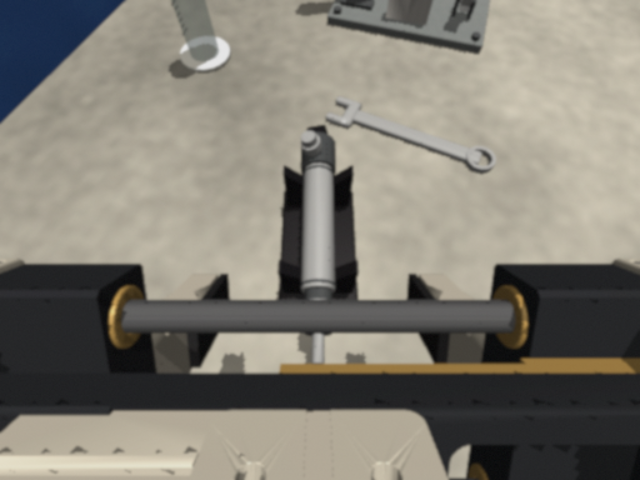

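Run:
```python
from h import *
np.set_printoptions(precision=2,suppress=True)
p=PICK+3*zax(OP); bot.move_gripper(20,60)
for h in (6,14):
    bot.line_to(p+[0,0,h],60); bot.pause(.15); s=bot.read_state(); print(h,s["width"],s["tcp_pos"]-p,s["contact_force"],s["moment"],s["t"])
```

```text
6 23.223311040933055 [-0.35 -0.19  5.62] [ 0.83 -1.15 -5.86] [3.15 1.31 0.01] 19.3917
14 23.38334595001275 [-0.05 -0.   13.97] [ 0.14 -0.06 -4.65] [ 3.18  1.35 -0.  ] 19.825
```

```bash
sed -i 's/^TH=.*/TH=.70; G=12.; A=17./; s/^PLACE=.*/PLACE=FC+[0,0,62]-14*H(FY)+A*zax(OF)/' h.py
python3 - <<'E'
from h import *
np.set_printoptions(precision=2,suppress=True)
FX=H(.063)
bot.line_to(PICK+[0,0,200],250)
bot.move_ptp(PLACE+[0,0,190]-70*FX,OF); bot.line_to(PLACE+[0,0,190],200); bot.line_to(PLACE+[0,0,32],150); bot.pause(.2)
s=bot.read_state(); print(s["width"],s["tcp_pos"]-PLACE,s["contact_force"],s["moment"],s["t"])
a=wcam("w_ab")[0]; im=bot.camera("scene"); np.save("pics/s_ab.npy",im)
cv2.imwrite("pics/z3.png",np.hstack([cv2.resize(im[80:230,130:280],(450,450),interpolation=cv2.INTER_CUBIC),cv2.resize(a[30:300,180:390],(350,450),interpolation=cv2.INTER_CUBIC)])[:,:,::-1])
E
```

```text
23.540880296976837 [ 0.39 -0.23 32.95] [-0.05  0.39 -4.99] [-3.54 -0.23 -0.03] 24.3583
```

View pics/z3.png

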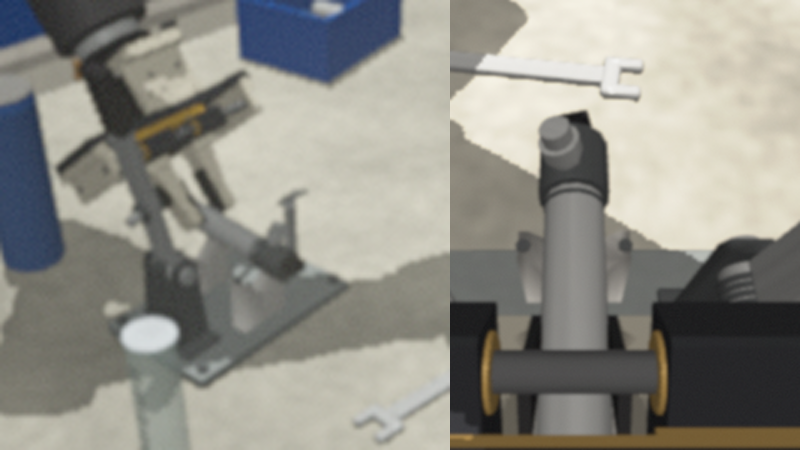

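Run:
```python
from h import *
np.set_printoptions(precision=1,suppress=True)
z=np.load("pics/w_ab.npz"); c=bot.get_calibration("wrist"); M=R.from_quat(z["q"]).as_matrix(); T=c["T_tool_cam"]
def pw(P):
    q=T[:3,:3].T@(M.T@(P-z["p"])-T[:3,3]); return np.array([c["cx"]+c["fx"]*q[0]/-q[2],c["cy"]-c["fy"]*q[1]/-q[2]])
def ps(P):
    k=bot.get_calibration("scene"); q=(k["view"]@np.r_[P,1])[:3]; return np.array([k["cx"]+k["fx"]*q[0]/-q[2],k["cy"]-k["fy"]*q[1]/-q[2]])
tcp=z["p"]; ctr=tcp-17*zax(OF)  # axis at grasp
for sag in (-.1,0,.1):
    for y in (50+12+5,71+12,87+12):   # distance from grasp towards head
        P=ctr+y*np.cos(sag)*H(FY)-[0,0,y*np.sin(sag)]
        print(sag,y,P,"wrist",pw(P),"scene",ps(P))
```

```text
-0.1 67 [ 559.8 -160.7  101.6] wrist [254.8 135.5] scene [217.5 160.5]
-0.1 83 [ 558.8 -144.8  103.2] wrist [254.8 116.1] scene [221.8 162.1]
-0.1 99 [ 557.8 -128.9  104.8] wrist [254.8  97.6] scene [226.1 163.8]
0 67 [ 559.8 -160.3   94.9] wrist [254.8 140.7] scene [217.7 162.6]
0 83 [ 558.8 -144.4   94.9] wrist [254.7 123. ] scene [222.  164.8]
0 99 [ 557.7 -128.4   94.9] wrist [254.7 106.5] scene [226.4 166.9]
0.1 67 [ 559.8 -160.7   88.3] wrist [254.7 146.4] scene [217.7 164.6]
0.1 83 [ 558.8 -144.8   86.7] wrist [254.7 130.4] scene [222.  167.2]
0.1 99 [ 557.8 -128.9   85.1] wrist [254.7 115.6] scene [226.3 169.9]
```

Pixels match the predicted head position within about 3 px, so the head is sagging at most about 0.1 rad and the lateral line-up is good. Next I'll lower it under force watch.

Run:
```python
from h import *
np.set_printoptions(precision=2,suppress=True)
bot.line_to(PLACE+[0,0,8],80); bot.pause(.1); f0=bot.read_state(); print(f0["contact_force"],f0["moment"])
for h in (5,3,1.5,.5,-.3,-1):
    bot.line_to(PLACE+[0,0,h],40); bot.pause(.08); s=bot.read_state(); print(h,s["tcp_pos"]-PLACE,s["contact_force"],s["moment"],s["t"])
    if s["contact_force"][2]>3: break
im=wcam("w_dn")[0]
```

```text
[-0.11 -0.34 -4.28] [-3.47 -0.2   0.03]
5 [ 0.01 -0.03  5.12] [-0.31 -0.16 -5.03] [-3.54 -0.23 -0.02] 25.3417
3 [0.25 0.04 3.27] [ 0.85  0.53 -1.7 ] [-2.79 -0.43 -0.2 ] 25.675
1.5 [0.26 0.37 2.21] [1.75 3.02 5.46] [-0.42 -0.33 -0.34] 26.0083
```

Run:
```python
from h import *
np.set_printoptions(precision=2,suppress=True)
bot.line_to(PLACE+[0,0,.5],30); bot.pause(.1); s=bot.read_state(); print(s["tcp_pos"]-PLACE,s["contact_force"],s["moment"],s["t"])
bot.move_gripper(30,10); s=bot.read_state(); print(s["width"],s["contact_force"],s["t"])
bot.move_gripper(60); s=bot.read_state(); print(s["width"],s["contact_force"],s["t"])
bot.pause(.3)
p=bot.read_state()["tcp_pos"]; bot.line_to(p-90*zax(OF),120); s=bot.read_state(); print(s["contact_force"],s["t"])
a=wcam("w_rel")[0]; b=bot.camera("top"); np.save("pics/t_rel.npy",b)
cv2.imwrite("pics/z4.png",np.hstack([cv2.resize(b[170:280,300:370],(350,550),interpolation=cv2.INTER_CUBIC),cv2.resize(a[50:290,160:350],(435,550),interpolation=cv2.INTER_CUBIC)])[:,:,::-1])
```

```text
[0.27 0.53 1.78] [0.79 3.66 9.29] [ 0.73 -0.15 -0.24] 26.4083
30.319852895816368 [-0.34  4.61  6.88] 26.8083
60.092761616037414 [-0.77  0.2  -0.21] 27.5333
[-0.01 -0.75 -0.23] 28.7333
```

View pics/z4.png

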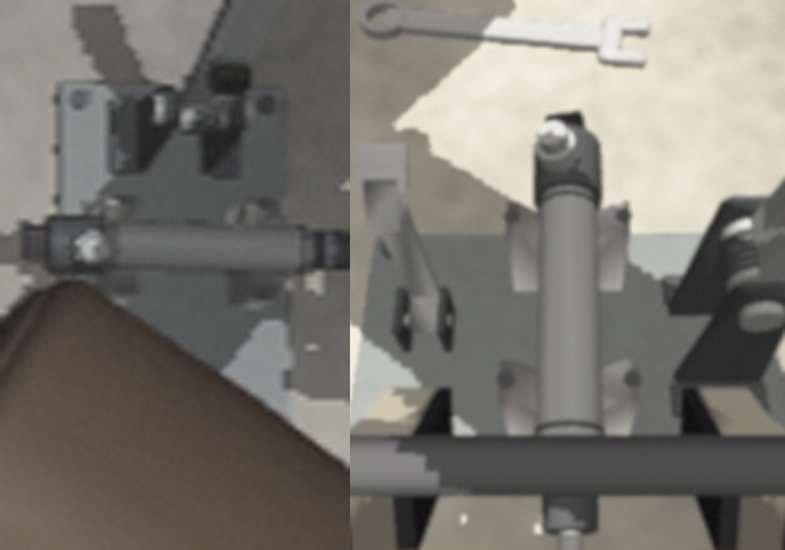

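Run:
```python
from h import *
np.set_printoptions(precision=1,suppress=True)
z=np.load("pics/w_rel.npz"); P=(z["p"],z["q"])
def fix(w): return np.c_[(w-FC)@H(.063),(w-FC)@H(FY)]
n=lambda p:np.array([(160+(x-350)*190/435,50+y*240/550) for x,y in p])
print("wrist rings",fix(cast("wrist",n([(568,187),(568,430)]),73,P)))
print("wrist block far-top corners(screw dots)",fix(cast("wrist",n([(514,214),(624,214),(507,380),(631,380)]),66,P)))
t=lambda p:np.array([(300+x/5,170+y/5) for x,y in p])
print("top rings",fix(cast("top",t([(107,243),(300,248)]),75)))
print("top head start/plug end",fix(cast("top",t([(48,243),(22,243)]),75)))
print("top blocks",fix(cast("top",t([(118,205),(118,285),(250,212),(250,288)]),66)))
print("top plate corners",fix(cast("top",t([(57,82),(283,88)]),12)))
```

```text
wrist rings [[  0.3  48.1]
 [  0.2 -59.7]]
wrist block far-top corners(screw dots) [[-23.2  39. ]
 [ 24.8  38.9]
 [-23.2 -37.9]
 [ 24.5 -38. ]]
top rings [[ -3.5  49.7]
 [ -3.  -54.3]]
top head start/plug end [[-4.5 81.5]
 [-4.9 95.5]]
top blocks [[ 18.9  42.2]
 [-24.9  42.4]
 [ 17.3 -29.7]
 [-24.3 -29.1]]
top plate corners [[ 98.8  68.4]
 [ 99.3 -62.7]]
```

The injector lies in both Vs: x offset below 1 mm, middle about -6 mm along y by the wrist view, with -5 to -8 mm from the top view. That is inside ±12 mm, so I'll leave it and close the clamp.

```bash
cat >> h.py <<'E'
OV=ori(.063,0); HF=9.5
def fw(x,z,y=0): return FC+x*H(.063)+y*H(FY)+[0,0,z]
def tip(q,m=0): # TCP that puts the finger's edge on the grip's outer face at arm angle q
    s,c=np.sin(q),np.cos(q); return fw(70-181*c+8*s+HF*s+m,90+181*s+8*c)
E
python3 - <<'E'
from h import *
np.set_printoptions(precision=2,suppress=True)
hi,st=fw(165,400),fw(165,262)
qs=[1.6,1.4,1.2,1.0,.8,.6,.45,.3,.2]
for p in (hi,st,*[tip(q) for q in qs],tip(0)):
    if bot.solve_ik(p,OV) is None: print("no ik",p)
p=bot.read_state()["tcp_pos"]; print(p)
bot.line_to(p+[0,0,360-p[2]],250); bot.move_gripper(0,30); bot.move_ptp(hi,OV); bot.line_to(st,200)
bot.pause(.1); s=bot.read_state(); print(s["t"],s["tcp_pos"]-st,s["contact_force"],s["width"])
cv2.imwrite("pics/z5.png",cv2.resize(bot.camera("scene")[60:230,120:320],(640,544),interpolation=cv2.INTER_CUBIC)[:,:,::-1])
E
```

```text
[ 566.25 -273.16  117.59]
33.1167 [ 0.68 -0.57  2.02] [-0.24  0.9   0.03] 0.8042918947239337
```

View pics/z5.png

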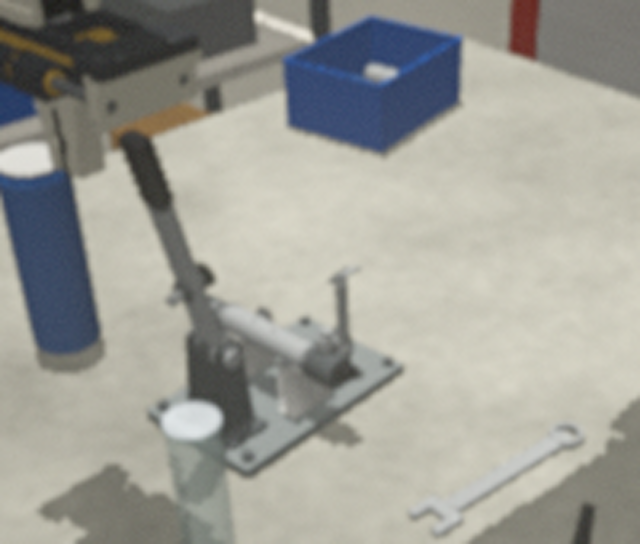

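The injector is seated, and the closed fingers (tip about (85,175)) are just behind the grip (about (145,165)). Now I'll swing it over.

Run:
```python
from h import *
np.set_printoptions(precision=1,suppress=True)
for q in [1.6,1.4,1.2,1.0,.8,.6,.45,.3,.2]:
    bot.line_to(tip(q),160); s=bot.read_state(); print(q,s["tcp_pos"]-tip(q),s["contact_force"],round(s["t"],2))
    if np.linalg.norm(s["contact_force"])>30: break
```

```text
1.6 [ 1.1 -0.   1.2] [3.1 0.2 1.9] 33.77
1.4 [ 0.8  0.2 -0. ] [2.3 0.7 1.3] 34.15
1.2 [1.  0.1 0.1] [2.4 0.3 1. ] 34.53
1.0 [1.2 0.  0.5] [2.4 1.3 0.8] 34.92
0.8 [ 1.3 -0.   0.7] [2.5 2.3 2. ] 35.3
0.6 [ 1.  -0.   0.8] [1.3 1.7 2.8] 35.68
0.45 [ 0.7 -0.   0.6] [1.6 2.1 3.2] 36.01
0.3 [ 0.4 -0.   0.6] [-0.3  2.1  4. ] 36.33
0.2 [ 0.4 -0.   0.6] [0.7 1.3 5.3] 36.6
```

Run:
```python
from h import *
np.set_printoptions(precision=1,suppress=True)
for q in [.14,.1,.06,.03,.01,0,-.01,-.02,-.03]:
    bot.line_to(tip(q),50); bot.pause(.1); s=bot.read_state(); print(q,s["tcp_pos"],s["contact_force"],round(s["t"],2))
    if s["contact_force"][2]>25 or s["tcp_pos"][2]<95.5: break
bot.pause(.2)
p=s["tcp_pos"]
for h in (4,10): 
    bot.line_to(p+[0,0,h],30); bot.pause(.1); s=bot.read_state(); print(h,s["contact_force"],s["t"])
```

```text
0.14 [ 456.7 -219.9  123.9] [ 1.4 -1.1  4. ] 37.07
0.1 [ 454.7 -219.9  116.3] [ 0.5 -0.6  3.8] 37.47
0.06 [ 453.3 -219.9  109.1] [-0.5  0.2  3.7] 37.87
0.03 [ 452.7 -220.   103.7] [-0.1 -0.3  5.1] 38.23
0.01 [ 452.1 -220.   100. ] [-1.  -1.9  5.7] 38.58
0 [ 451.8 -220.1   98.2] [-0.4 -2.   5.8] 38.92
-0.01 [ 451.5 -220.    96.1] [-0.1 -1.6  4.1] 39.27
-0.02 [ 451.4 -220.    94.3] [-2.5 -0.7  3. ] 39.62
4 [-0.8  0.5  5.7] 40.2083
10 [3.  0.6 2.7] 40.6583
```

Run:
```python
from h import *
s=bot.read_state(); print(s["tcp_pos"],s["contact_force"],s["t"])
cv2.imwrite("pics/z6.png",cv2.resize(bot.camera("scene")[90:230,150:310],(720,630),interpolation=cv2.INTER_CUBIC)[:,:,::-1])
```

```text
[ 452.27661333 -219.9161789   104.76376073] [3.00717904 0.57467563 2.69574481] 40.6583
```

View pics/z6.png

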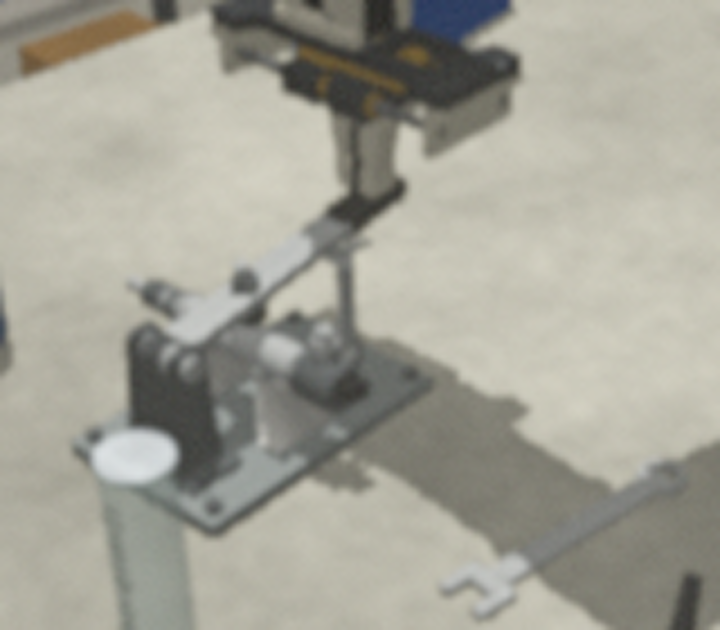

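The arm is still inclined above the hook (nose at about (345,240)), so it isn't caught. The 3–5 N also says the final stage hasn't been reached: the fingertips evidently end higher than I assumed. I'll keep pressing until the lower stop's force shows.

Run:
```python
from h import *
np.set_printoptions(precision=1,suppress=True)
p=fw(-111,0); bot.line_to(fw(-111,93),60)
for z in np.arange(90,64,-2.):
    bot.line_to(fw(-111,z),50); bot.pause(.06); s=bot.read_state(); print(z,s["tcp_pos"][2],s["contact_force"],round(s["t"],2))
    if s["contact_force"][2]>17: break
cv2.imwrite("pics/z7.png",cv2.resize(bot.camera("scene")[90:230,150:310],(720,630),interpolation=cv2.INTER_CUBIC)[:,:,::-1])
```

```text
90.0 89.93927391639146 [-2.  -0.6  2.9] 41.36
88.0 88.04360900668763 [-2.2  0.5  3.9] 41.67
86.0 86.0741997311923 [-2.9 -0.3  4.2] 41.98
84.0 84.0798866790896 [-2.4 -0.8  5.3] 42.28
82.0 82.08264211072503 [-3.7 -1.   5.5] 42.59
80.0 80.13341104809099 [-2.3 -1.3  6.2] 42.9
78.0 78.18302904890054 [-4.1 -0.6  8. ] 43.21
76.0 76.22967197952704 [-4.  -0.5  7.7] 43.52
74.0 74.27470848846667 [-4.5 -1.   8.1] 43.83
72.0 72.30679182341326 [-4.9  0.1  9.3] 44.13
70.0 70.79454530560832 [-6.4  1.1 14.7] 44.44
68.0 69.72411273487656 [-10.7   4.1  23.6] 44.75
```

The force climbed to 7–10 N and then rose sharply at the lower stop. Lifting off to check.

Run:
```python
from h import *
np.set_printoptions(precision=1,suppress=True)
for z in (74,78,86):
    bot.line_to(fw(-111,z),40); bot.pause(.06); s=bot.read_state(); print(z,s["contact_force"],round(s["t"],2))
bot.line_to(fw(-111,250),200); bot.pause(.1); s=bot.read_state(); print(s["contact_force"],s["t"])
cv2.imwrite("pics/z8.png",cv2.resize(bot.camera("scene")[90:230,150:310],(720,630),interpolation=cv2.INTER_CUBIC)[:,:,::-1])
```

```text
74 [-3.9  0.1  8.8] 45.16
78 [-1.9 -1.5  7.3] 45.47
86 [-0.4 -0.5 -0.2] 45.88
[-0.1 -0.5  0.4] 46.9417
```

View pics/z8.png

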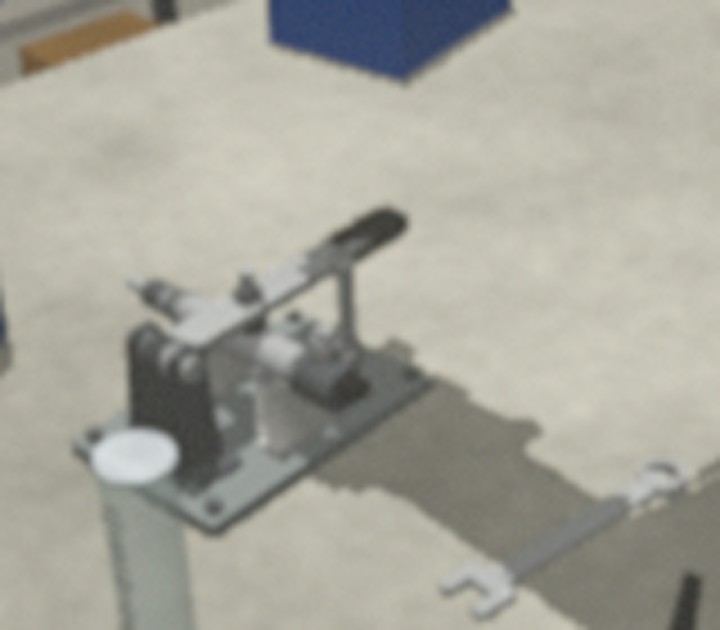

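The arm stays down after release, with the hook at the arm's edge (about (345,270)) and no force on the tool. One numeric check of its angle, then I'll hand in.

Run:
```python
from h import *
np.set_printoptions(precision=1,suppress=True)
k=bot.get_calibration("scene")
def ps(P):
    q=(k["view"]@np.r_[P,1])[:3]; return np.array([k["cx"]+k["fx"]*q[0]/-q[2],k["cy"]-k["fy"]*q[1]/-q[2]])
seen=np.array([150+405/4.5,90+222/4.5])
e={q:np.linalg.norm(ps(fw(70-212*np.cos(q),90+212*np.sin(q)))-seen) for q in (0.01,.1,.2,.3)}; print(seen,e)
if e[.01]<5 and e[.01]<=min(e.values()): bot.close_job(); print("handed in",bot.read_state()["t"])
```

```text
[240.  139.3] {0.01: np.float64(2.970543967065974), 0.1: np.float64(7.761777072897579), 0.2: np.float64(13.62130285068011), 0.3: np.float64(19.42954672398068)}
the job is handed in; nothing more can be done
the job is handed in; nothing more can be done
```

The injector is lying in both V-blocks with the clamp arm shut under the hook. I handed the job in at about 47 s of the 61 s allowed; no verdict is reported.

**What I did:** I gripped the injector with the tool leaning 40° towards its nozzle, because the clamp arm and hook block a vertical gripper. I set it down under force watch with its nozzle towards fixture -y, then swung the clamp arm over and pressed it to its lower stop.

**Last checks:**
- **Injector position:** it was within about 1 mm of the V line when I released it. Its middle is about 6 mm off midway by the wrist camera and 5 to 8 mm by the top camera; the limit is 12 mm. I did not re-measure it after clamping, but the picture shows it still seated.
- **Clamp:** after I let go, the arm stayed down and the tool force was near zero. The grip end is within 3 px of where it should be when shut; at 0.1 rad it would be off by 8 px. The pad's force on the injector can't be measured directly, so I did not confirm it.

**What went wrong on the way:**
- The first grasp slipped off and left the injector in its rest, so I repeated it with the injector deeper between the fingers.
- The first press stopped short. The closed fingers touched the grip about 22 mm higher than I had assumed, so I pressed on until the force rise showed the stop.

None of the other things on the bench was touched on purpose. The glass and spanner look unmoved in the last picture, and I did not re-check the can and dish at the end.

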